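# Load the autosampler tray from a stack of jars

### The job

Lift the autosampler tray's clear cover by its knob and swing it right back so that it stays open. Then take the stack of sample jars apart from the top down, setting each jar inside the holder ring of its own size (smallest jar in the smallest ring, and so on up to the largest), flat on the tray floor. Keep every jar upright throughout and leave the cover open.

Things in the scene. Friction and masses are not known exactly. Their poses are not given: they have to be found in the camera images.
- jar_1: The smallest sample jar: a squat round closed jar 26 mm across and 34 mm tall (white body 26 mm across up to 24 mm, then a dark grey flat lid 20 mm across and 10 mm thick), rigid, 25 g or so. At the start at the top of the stack. Origin: centre of its underside; z up its axis.
- jar_2: The second smallest sample jar: a squat round closed jar 38 mm across and 34 mm tall (white body 38 mm across up to 24 mm, then a dark grey flat lid 32 mm across and 10 mm thick), rigid, 45 g or so. At the start second from the top. Origin: centre of its underside; z up its axis.
- jar_3: The second largest sample jar: a squat round closed jar 50 mm across and 34 mm tall (white body 50 mm across up to 24 mm, then a dark grey flat lid 44 mm across and 10 mm thick), rigid, 75 g or so. At the start third from the top. Origin: centre of its underside; z up its axis.
- jar_4: The largest sample jar: a squat round closed jar 62 mm across and 34 mm tall (white body 62 mm across up to 24 mm, then a dark grey flat lid 56 mm across and 10 mm thick), rigid, 110 g or so. At the start at the bottom of the stack, standing on the bench. Origin: centre of its underside; z up its axis.
- ring_1: The smallest holder ring, for the 26 mm jar: a fixed low black ring with a 42 mm bore, 47 mm across outside, rim 8 mm high, standing on the light metal tray floor. Origin: centre of the ring at the tray floor (6 mm above the bench), where the jar's underside belongs; z up. The rings stand in one row, 92 mm apart, in any order; 46 mm high walls 85 mm behind, 61 mm beyond the ends.
- ring_2: The second smallest holder ring, for the 38 mm jar: a fixed low black ring with a 54 mm bore, 59 mm across outside, rim 8 mm high, standing on the light metal tray floor. Origin: centre of the ring at the tray floor (6 mm above the bench), where the jar's underside belongs; z up. The rings stand in one row, 92 mm apart, in any order; 46 mm high walls 85 mm behind, 61 mm beyond the ends.
- ring_3: The second largest holder ring, for the 50 mm jar: a fixed low black ring with a 66 mm bore, 71 mm across outside, rim 8 mm high, standing on the light metal tray floor. Origin: centre of the ring at the tray floor (6 mm above the bench), where the jar's underside belongs; z up. The rings stand in one row, 92 mm apart, in any order; 46 mm high walls 85 mm behind, 61 mm beyond the ends.
- ring_4: The largest holder ring, for the 62 mm jar: a fixed low black ring with a 78 mm bore, 83 mm across outside, rim 8 mm high, standing on the light metal tray floor. Origin: centre of the ring at the tray floor (6 mm above the bench), where the jar's underside belongs; z up. The rings stand in one row, 92 mm apart, in any order; 46 mm high walls 85 mm behind, 61 mm beyond the ends.
- cover (a joint): Angle of the clear flat tray cover (410 mm wide, 160 mm front to back, 4 mm thick): 0 is shut, level, 40 mm above the tray floor over all four rings; it grows as the front edge is lifted; 1.57 is upright, 1.9 the end stop, leaning back. The hinge is stiff and stays where it is left (3 to 4 N at the knob moves it). Starts shut or slightly ajar.
- cover_handle (a point): Centre of the black drum knob (20 mm across, 26 mm long along y, flat ends, 10 mm stem) on the clear cover, mid-width, 20 mm behind its front edge. Axes turn with the cover: y along the hinge and the row of rings, z the cover's upward normal, x from front edge to hinge. The hinge line lies 140 mm along +x and 34 mm along -z from here. Pinched by its ends, the drum can turn between the fingers.
There are look-alikes about, which are no part of the job. Leave any brown or purple look-alike of the jar_2 alone. Leave any turquoise look-alike of the jar_4 alone.

How it is judged:
By the outcome, as a careful person would: the job done as asked, in the order asked, and still so for the second after the job is handed in, with the robot touching nothing.
It also fails if it takes over 144 s, if anything falls off the work surface, if the arm or the gripper's body presses on something with over 40 N, if the wrist force passes 120 N, or if a joint passes its speed limit or range.

### The arm

A 6-joint arm with a two-finger parallel gripper is mounted at the origin on the work surface. World frame = base frame: x ahead of the robot, y to its left, z up, the work surface at z = 0. Lengths are in m, angles in degrees, forces in N, time in s.
With the tool pointing down it reaches from about 0.25 to 0.725 m from the base axis. Payload 9.7 kg.
Tool frame: the origin (TCP) lies midway between the tips of the shut fingers; the grasp point (between the pads) lies 19 mm behind it; z points along the fingers, y is the line along which they close (so a half turn about z gives the same grasp; the last joint's range is limited). The gripper opens to 85 mm and grips with 20 to 120 N. Pads are 22 mm wide; open, the fingers measure 114 mm over their backs; the gripper's body (76 mm by 85 mm) begins 54 mm behind the grasp point. The pads swing forward as they close: fully open they stand 13 mm farther back than shut.
Start: joints at [67.953, 4.979, 10.078, 95.1, 0, 90], TCP at [0.206, 0.51, 0.231] pointing down, gripper open.
Joint ranges: [-179.16, 179.16], [-48.56, 103.87], [-65.8, 70.77], [-126.05, 130.52], [-82.76, 87.17], [-180, 180]. Speed limits (degrees/s): [127.2, 127.2, 147.25, 180, 180, 180].

### API

Orientations are given as [roll, pitch, yaw] about the fixed x, y, z axes, in that order (R = Rz(yaw) Ry(pitch) Rx(roll)).
In Python, from workcell import * gives the robot as it stands.
- The arm moves only by the tool servo_tool, never from a script. Its argument "moves" is a list of rows, each a list of 4 numbers: the shift along the world's x, y, z in a scale on which 1.0 is 100 cm, then the turn about the world's z in shares of 4 rad (1.0 is 4 rad). A call has 1 to 20 rows; each row is the pose to reach, as a shift and turn from the pose commanded when the call began; what a row does not reach only later rows make up. A row lasts 1/12 s, in which the tool goes at most 41.7 mm and 7.16 degrees, less where a joint would pass 70% of its speed; a pose out of reach is approached as far as the arm can. No shift or turn number may pass 1 either way. A call with a gripper value outside its range is refused whole. "claw" is the closure, from 0 (fully open) to 1 (shut), set as the call begins (left out, the last holds). The fingers move at their own pace and stop on an object; "force" is the grip in N (left out, the last holds). Time passes only in rows, so rows that repeat a pose let the fingers close. It gives the time, the measured TCP pose, the force, the opening and the grip force at its end, in the units of the state.
- get_obs(): the state, without advancing time (a new reading comes with each control period).
- camera(name): name is "side" or "top"; returns the picture (480x640x3 uint8, red, green, blue); there is no depth.
- get_calibration(name): a dict with "fx", "fy", "cx", "cy" (pixels), "k1" (the pictures are not rectified: a ray, as slopes to the right and down, at radius r is drawn at 1 + k1 r^2 times it, then the intrinsics apply), "rvec" (rotation vector, rad) and "tvec" (3), from world to camera coordinates, as OpenCV has them. Camera axes: x right, y down, z forward; pixel columns grow to the right and rows downward; lengths in m; the calibration is good to about 2 mm. A picture is of the moment at which its call begins. get_calibration takes no time and is no camera call.
- job_done(): hands the job in; it is judged then, once.
The state is a dict: "time": time; "q": joint angles; "qd": joint speeds; "joint_efforts": joint torques, N m; "ee_pos": TCP position; "tcp_rot": TCP orientation; "wrist_force": force on the tool from outside, world axes, zero at the start; "torque": the same for the moment, N m; "opening": finger opening in m; "grasp_force": force on a finger pad.
Only numpy, scipy, OpenCV 4.12 (cv2) and the standard library are available. Lean on these libraries where they do the work, as an engineer would, in place of code of your own. Each camera call takes 0.05 s, during which the arm holds its last target. There are 200 camera calls.

## Working session

There is one attempt and no reset: what is moved stays moved. The work goes in short steps, Python scripts to look and compute and a tool call to move; the robot and the scene stay as the last step left them, time stands still between calls to the robot, and variables do not carry over. Pictures are saved under pics/ and viewed, at most 14 in all, crops included, and the job is handed in when it is done.

Besides the shell and the picture viewer there is one more tool, called after ">>>" by a JSON object that holds its "fn" and its "kwargs", one argument or row to a line. servo_tool: Moves the arm, as the interface text tells. Its arguments: {"type":"object","properties":{"moves":{"type":"array","items":{"type":"array","items":{"type":"number"}}},"claw":{"type":"number"},"force":{"type":"number"}},"required":["moves"]}

```bash
mkdir -p pics
cat > h.py <<'E'
import numpy as np, cv2
from workcell import *
def cal(n):
    c=get_calibration(n); R=cv2.Rodrigues(np.array(c["rvec"],float))[0]; t=np.array(c["tvec"],float).ravel()
    K=np.array([[c["fx"],0,c["cx"]],[0,c["fy"],c["cy"]],[0,0,1.]]); return K,c["k1"],R,t
def ray(n,u,v):
    K,k1,R,t=cal(n)
    p=cv2.undistortPoints(np.array([[[u,v]]],float),K,np.array([k1,0,0,0.]))[0,0]
    return -R.T@t, R.T@np.array([p[0],p[1],1])
def onz(n,u,v,z):
    o,d=ray(n,u,v); return o+d*(z-o[2])/d[2]
def proj(n,P):
    K,k1,R,t=cal(n); return cv2.projectPoints(np.array(P,float).reshape(-1,1,3),R,t,K,np.array([k1,0,0,0.]))[0].reshape(-1,2)
def two(u1,v1,u2,v2):
    a,b=ray("top",u1,v1); c,d=ray("side",u2,v2)
    s=np.linalg.lstsq(np.stack([b,-d],1),c-a,rcond=None)[0]; p,q=a+b*s[0],c+d*s[1]
    return (p+q)/2,np.linalg.norm(p-q)
def snap(n,f):
    im=camera(n)[:,:,::-1].copy(); cv2.imwrite(f"pics/{f}.png",im); return im
E
python3 - <<'E'
from h import *
for n in("top","side"):
    snap(n,n+"0"); K,k,R,t=cal(n); print(n,(-R.T@t).round(3),R[2].round(3),K[0,0],k)
o=get_obs(); print(o["ee_pos"],o["tcp_rot"],o["opening"])
E
```

```text
top [0.462 0.065 1.254] [ 0.094 -0.009 -0.996] 618.985173943433 -0.11350184920307592
side [0.301 0.733 0.632] [ 0.315 -0.734 -0.602] 500.09543017069825 -0.07103778007119861
[0.20638417 0.50959218 0.23063531] [-1.79929448e+02 -2.55755589e-04  1.57953648e+02] 0.08533697375005088
```

View pics/top0.png

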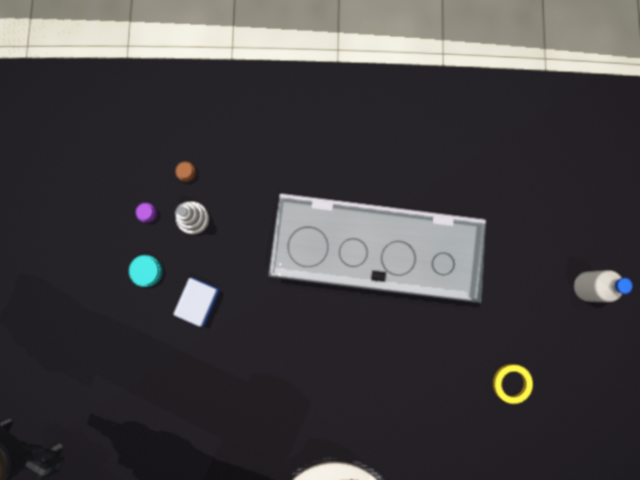

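View pics/side0.png

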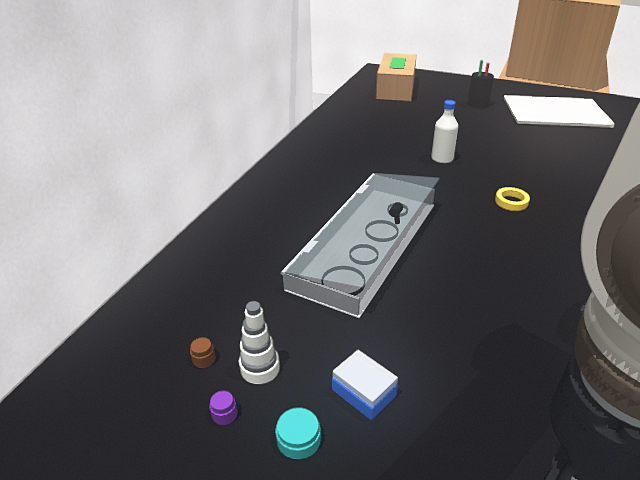

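The top view shows the stack at about (192,218). The rings run left to right: ring_4 (308,247), ring_2 (353,252), ring_3 (398,258), ring_1 (443,264). The knob is at (378,276). In the side view the knob is at (397,210) and the stack top at (253,307).

Run:
```python
from h import *
t=cv2.imread("pics/top0.png"); s=cv2.imread("pics/side0.png")
g=cv2.cvtColor(t,cv2.COLOR_BGR2GRAY)
# rings: dark relative to local background
bh=cv2.morphologyEx(g,cv2.MORPH_BLACKHAT,np.ones((9,9)))
for nm,u,v,R in((4,308,247,22),(2,353,252,16),(3,398,258,19),(1,443,264,13)):
    yy,xx=np.mgrid[:480,:640]; m=(bh>25)&(np.hypot(xx-u,yy-v)<R+4)&(np.hypot(xx-u,yy-v)>R-8)
    e=cv2.fitEllipse(np.argwhere(m)[:,::-1].astype(np.float32)); print("ring",nm,m.sum(),np.round(e[0],1),np.round(e[1],1),onz("top",*e[0],0.012).round(4))
# knob
def blob(im,x0,y0,x1,y1,th):
    gg=cv2.cvtColor(im,cv2.COLOR_BGR2GRAY)[y0:y1,x0:x1]; m=(gg<th).astype(np.uint8)
    n,l,st,c=cv2.connectedComponentsWithStats(m); i=1+np.argmax(st[1:,4]); return c[i]+[x0,y0],st[i]+[x0,y0,0,0,0]
k,st=blob(t,366,266,392,284,60); k2,st2=blob(s,386,198,408,218,60)
print(k,st,k2,st2); print("knob",two(*k,*k2))
# tray corner pts
a=cv2.resize(t[150:320,120:500],None,fx=2.1,fy=2.1,interpolation=cv2.INTER_CUBIC)
b=cv2.resize(t[195:245,165:220],None,fx=7,fy=7,interpolation=cv2.INTER_CUBIC)
c=cv2.resize(s[290:390,220:290],None,fx=4,fy=4,interpolation=cv2.INTER_CUBIC)
d=cv2.resize(s[180:240,350:450],None,fx=4,fy=4,interpolation=cv2.INTER_CUBIC)
o=np.zeros((600,800,3),np.uint8); o[:350,:385]=b; o[:400,400:680]=c; o[355:595,:400]=d; 
cv2.imwrite("pics/mix.png",o)
```

```text
ring 4 238 [307.5 246.4] [39.5 39.9] [0.548  0.0664 0.012 ]
ring 2 174 [352.8 252.1] [27.6 27.8] [ 0.5389 -0.025   0.012 ]
ring 3 239 [397.5 258.3] [33.2 35.8] [ 0.5287 -0.1154  0.012 ]
ring 1 151 [442.7 263.4] [21.8 21.9] [ 0.5208 -0.2075  0.012 ]
[378.02197802 275.7032967 ] [372 272  13   9  91] [395.68309859 209.79577465] [389 203  14  15 142]
knob (array([ 0.49066191, -0.06647311,  0.10098705]), np.float64(0.00010336209980258161))
```

View pics/mix.png

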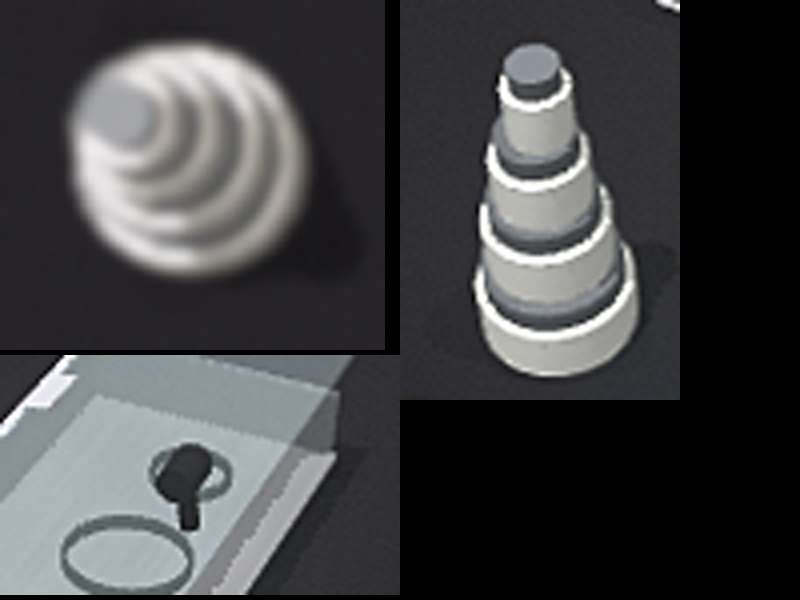

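The crops show the jar_1 lid centre at about top (181.9,211.0) and side (253,306.2), with the stack roughly coaxial. The knob drum is on its stem, with the cover ajar.

Run:
```python
from h import *
print("jar1 top",two(181.9,211.0,253,306.2), onz("top",181.9,211,.136))
t=cv2.imread("pics/top0.png"); s=cv2.imread("pics/side0.png")
def L(im): return cv2.cvtColor(im,cv2.COLOR_BGR2GRAY)
m=np.zeros((480,640),np.uint8); m[195:245,165:220]=L(t)[195:245,165:220]>90
c=max(cv2.findContours(m,0,1)[0],key=cv2.contourArea)[:,0]
# fit jar4 rim by lower-right silhouette points
w=np.array([p for p in c if (p[0]-187)+(p[1]-215)>4],float)
A=np.c_[2*w,np.ones(len(w))]; x=np.linalg.lstsq(A,(w**2).sum(1),rcond=None)[0]
print("jar4 rim",x[:2],np.sqrt(x[2]+x[0]**2+x[1]**2),onz("top",x[0],x[1],.024))
# side silhouettes: left/right edges at body rows
g=L(s)
for z,nm in((.136,1),(.126,1),(.102,2),(.068,3),(.034,4)): print(nm,z,proj("top",[*onz("top",181.9,211,.136)[:2],z]),proj("side",[*onz("top",181.9,211,.136)[:2],z]))
```

```text
jar1 top (array([0.59863186, 0.29805493, 0.13303155]), np.float64(0.0008461280362176862)) [0.59788237 0.29725372 0.136     ]
jar4 rim [191.20938867 217.1962424 ] 16.199535322904495 [0.59944031 0.30112161 0.024     ]
1 0.136 [[181.9 211. ]] [[253.81650618 304.50477594]]
1 0.126 [[182.98699545 211.682127  ]] [[254.51912884 309.53316488]]
2 0.102 [[185.5208112  213.27193156]] [[256.16136745 321.25363636]]
3 0.068 [[188.93925651 215.4162264 ]] [[258.38622694 337.06028548]]
4 0.034 [[192.17174069 217.4432862 ]] [[260.49914566 351.99550064]]
```

Units first: shifts go in shares of 100 cm and turns go in shares of 4 rad. So -57.6 cm / 100 = -0.576, -48 cm / 100 = -0.48.

>>> {"fn": "servo_tool", "kwargs": {
  "moves": [
    [0.04, -0.08, 0, 0],
    [0.08, -0.16, 0, 0],
    [0.12, -0.24, 0, 0],
    [0.16, -0.32, 0, 0],
    [0.2, -0.4, 0, 0],
    [0.24, -0.48, 0, 0],
    [0.284, -0.576, 0, 0],
    [0.284, -0.576, 0, 0],
    [0.284, -0.576, 0, 0],
    [0.284, -0.576, 0, 0],
    [0.284, -0.576, 0, 0],
    [0.284, -0.576, 0, 0],
    [0.284, -0.576, 0, 0],
    [0.284, -0.576, 0, 0],
    [0.284, -0.576, 0, 0]
  ],
  "claw": 0.2,
  "force": 30
}}

```text
time: 1.35
ee_pos: [0.4832, -0.053, 0.2311]
tcp_rot: [180.0, -0.0, 157.9]
wrist_force: [0.2, 0.2, -0.5]
opening: 0.0685
grasp_force: 0.0
```

```bash
python3 -c "
from h import *
o=get_obs();print(o['q'],o['ee_pos'],o['tcp_rot'],o['opening'])"
```

```text
[-6.26278188e+00 -3.76165622e+00  1.24311425e+00  9.50086537e+01
  6.66282463e-03  1.58053759e+01] [ 0.48318518 -0.05299313  0.23111674] [ 1.79994647e+02 -5.55114641e-03  1.57931842e+02] 0.0685319386185077
```

Converted, -14.4 cm / 100 = -0.144, -14 cm / 100 = -0.14, 0.286 rad / 4 = 0.0715.

>>> {"fn": "servo_tool", "kwargs": {
  "moves": [
    [0, 0, -0.03, 0.025],
    [0, 0, -0.06, 0.05],
    [0, 0, -0.08, 0.0715],
    [0, 0, -0.1, 0.0715],
    [0, 0, -0.12, 0.0715],
    [0, 0, -0.13, 0.0715],
    [0, 0, -0.135, 0.0715],
    [0, 0, -0.14, 0.0715],
    [0, 0, -0.144, 0.0715],
    [0, 0, -0.144, 0.0715],
    [0, 0, -0.144, 0.0715]
  ]
}}

```text
time: 2.27
ee_pos: [0.4833, -0.0508, 0.0879]
tcp_rot: [180.0, 0.1, 174.3]
wrist_force: [-0.4, -0.2, 0.4]
opening: 0.0684
grasp_force: 0.0
```

Run:
```python
from h import *
s=snap("side","s1"); t=snap("top","t1")
o=np.zeros((480,800,3),np.uint8)
o[:400,:400]=cv2.resize(s[150:250,345:445],None,fx=4,fy=4,interpolation=2); o[:400,400:]=cv2.resize(t[220:320,330:430],None,fx=4,fy=4,interpolation=2); cv2.imwrite("pics/m1.png",o)
```

```text
(no output)
```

View pics/m1.png

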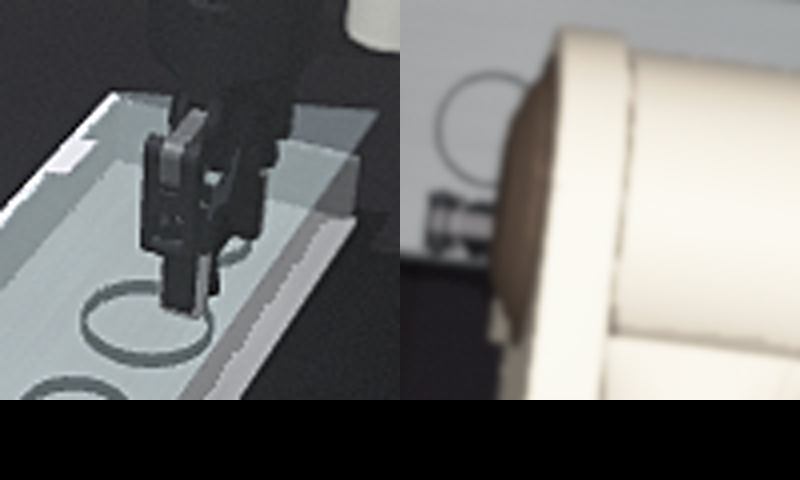

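The gripper straddles the knob but sits about 15 mm off in y, because the previous move stopped short. I'll shift it and close.

Converted, -1.57 cm / 100 = -0.0157, 0.74 cm / 100 = 0.0074.

>>> {"fn": "servo_tool", "kwargs": {
  "moves": [
    [0.004, -0.008, 0, 0],
    [0.0074, -0.0157, 0, 0],
    [0.0074, -0.0157, 0, 0],
    [0.0074, -0.0157, 0, 0]
  ]
}}

```text
time: 2.7
ee_pos: [0.4905, -0.0671, 0.0873]
tcp_rot: [-180.0, -0.0, 174.3]
wrist_force: [0.9, -0.0, -0.2]
opening: 0.0682
grasp_force: 0.0
```

>>> {"fn": "servo_tool", "kwargs": {
  "moves": [
    [0, 0, 0, 0],
    [0, 0, 0, 0],
    [0, 0, 0, 0],
    [0, 0, 0, 0],
    [0, 0, 0, 0],
    [0, 0, 0, 0]
  ],
  "claw": 1,
  "force": 30
}}

```text
time: 3.2
ee_pos: [0.4902, -0.0655, 0.0873]
tcp_rot: [179.9, -0.0, 174.4]
wrist_force: [0.4, 5.5, 0.0]
opening: 0.0256
grasp_force: 33.9
```

Converted, 5.96 cm / 100 = 0.0596, -0.17 cm / 100 = -0.0017.

>>> {"fn": "servo_tool", "kwargs": {
  "moves": [
    [0.0025, -0.0003, 0.0045, 0],
    [0.005, -0.0005, 0.0094, 0],
    [0.009, -0.0009, 0.0155, 0],
    [0.013, -0.0013, 0.0213, 0],
    [0.0175, -0.0017, 0.027, 0],
    [0.022, -0.0022, 0.0324, 0],
    [0.027, -0.0027, 0.0377, 0],
    [0.0323, -0.0032, 0.0426, 0],
    [0.0377, -0.0037, 0.0473, 0],
    [0.0434, -0.0043, 0.0517, 0],
    [0.0493, -0.0049, 0.0558, 0],
    [0.0553, -0.0055, 0.0596, 0],
    [0.0553, -0.0055, 0.0596, 0]
  ]
}}

```text
time: 4.28
ee_pos: [0.5451, -0.071, 0.1475]
tcp_rot: [179.9, -0.1, 174.4]
wrist_force: [-5.7, 3.9, 7.1]
opening: 0.0253
grasp_force: 33.8
```

Converted, 6.8 cm / 100 = 0.068, 4.7 cm / 100 = 0.047.

>>> {"fn": "servo_tool", "kwargs": {
  "moves": [
    [0, 0, 0.0012, 0],
    [0.0062, -0.0006, 0.005, 0],
    [0.0125, -0.0012, 0.008, 0],
    [0.0192, -0.0019, 0.011, 0],
    [0.026, -0.0026, 0.0135, 0],
    [0.033, -0.0033, 0.0157, 0],
    [0.04, -0.004, 0.0175, 0],
    [0.047, -0.0047, 0.0189, 0],
    [0.054, -0.0054, 0.02, 0],
    [0.061, -0.0061, 0.0208, 0],
    [0.068, -0.0068, 0.0212, 0],
    [0.068, -0.0068, 0.0212, 0]
  ]
}}

```text
time: 5.28
ee_pos: [0.6145, -0.0779, 0.1693]
tcp_rot: [179.9, 0.1, 174.4]
wrist_force: [-0.4, 5.8, 7.8]
opening: 0.0255
grasp_force: 33.0
```

Converted, 7 cm / 100 = 0.07, 6.4 cm / 100 = 0.064.

>>> {"fn": "servo_tool", "kwargs": {
  "moves": [
    [0.007, -0.0007, 0.001, 0],
    [0.0143, -0.0014, 0.001, 0],
    [0.0215, -0.0021, 0.0003, 0],
    [0.0285, -0.0028, -0.0005, 0],
    [0.0355, -0.0035, -0.002, 0],
    [0.0425, -0.0042, -0.0037, 0],
    [0.0495, -0.0049, -0.006, 0],
    [0.056, -0.0056, -0.0083, 0],
    [0.064, -0.0064, -0.0115, 0],
    [0.07, -0.007, -0.0145, 0],
    [0.07, -0.007, -0.0145, 0]
  ]
}}

```text
time: 6.2
ee_pos: [0.6857, -0.085, 0.1551]
tcp_rot: [179.9, 0.3, 174.4]
wrist_force: [4.2, 4.2, 8.4]
opening: 0.0255
grasp_force: 35.2
```

Run:
```python
from h import *
s=snap("side","s2"); t=snap("top","t2")
o=np.zeros((400,800,3),np.uint8)
o[:400,:400]=cv2.resize(s[100:300,270:470],None,fx=2,fy=2,interpolation=2); o[:400,400:]=cv2.resize(t[160:360,290:490],None,fx=2,fy=2,interpolation=2); cv2.imwrite("pics/m2.png",o)
print(get_obs()["q"])
```

```text
[-7.09692804e+00  2.38962283e+01  2.43859173e+01  9.02384474e+01
  6.52097370e-02 -1.48685006e+00]
```

View pics/m2.png

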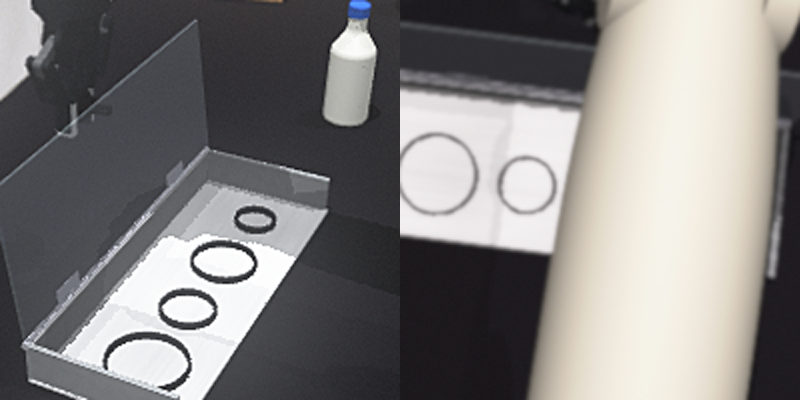

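The cover stands open, leaning back past upright, and all four rings are visible. Next I release, rise, and move toward the stack.

Converted, 31 cm / 100 = 0.31, 30 cm / 100 = 0.3, -1.2 rad / 4 = -0.3.

>>> {"fn": "servo_tool", "kwargs": {
  "moves": [
    [0, 0, 0, 0],
    [0, 0, 0, 0],
    [0, 0, 0, 0],
    [0, 0, 0, 0],
    [0, 0, 0.015, 0],
    [0, 0, 0.04, 0],
    [0, 0, 0.07, 0],
    [0, 0, 0.1, 0],
    [-0.03, 0, 0.11, 0],
    [-0.06, 0.02, 0.11, 0],
    [-0.08, 0.06, 0.11, -0.03],
    [-0.08, 0.1, 0.11, -0.06],
    [-0.08, 0.14, 0.11, -0.09],
    [-0.08, 0.18, 0.11, -0.12],
    [-0.08, 0.21, 0.11, -0.15],
    [-0.08, 0.24, 0.11, -0.18],
    [-0.08, 0.27, 0.11, -0.21],
    [-0.08, 0.3, 0.11, -0.24],
    [-0.08, 0.31, 0.11, -0.27],
    [-0.08, 0.31, 0.11, -0.3]
  ],
  "claw": 0.3
}}

```text
time: 7.97
ee_pos: [0.6032, 0.227, 0.2627]
tcp_rot: [-179.9, -0.0, 105.4]
wrist_force: [-0.7, -1.0, 0.5]
opening: 0.0596
grasp_force: 0.0
```

Run:
```python
from h import *
s=snap("side","s3"); t=snap("top","t3"); print(get_obs()["ee_pos"])
o=np.zeros((600,800,3),np.uint8)
o[:480,:400]=cv2.resize(s[100:340,250:450],None,fx=2,fy=2,interpolation=2); o[:400,400:]=cv2.resize(t[160:360,290:490],None,fx=2,fy=2,interpolation=2); cv2.imwrite("pics/m3.png",o)
```

```text
[0.60338609 0.22490679 0.2630989 ]
```

View pics/m3.png

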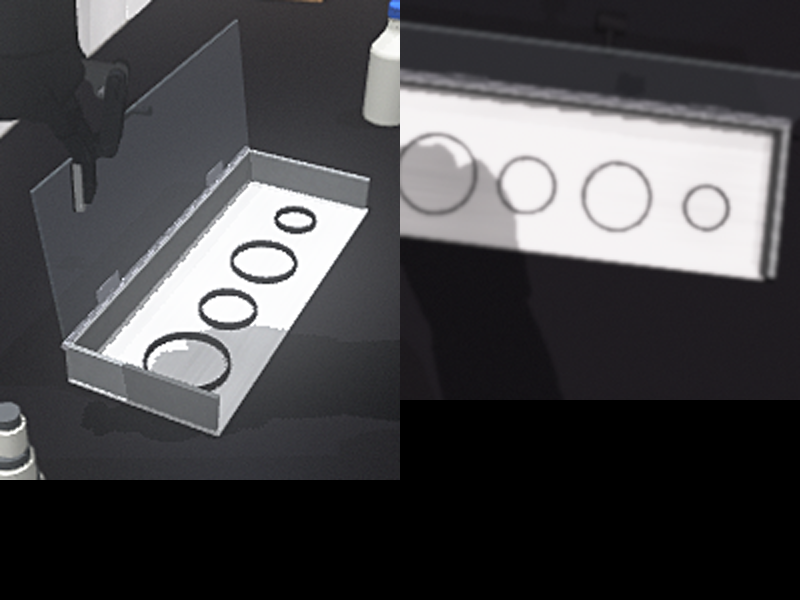

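The cover stays open. The rings now have strong contrast, so I re-measure them in both views while moving over the stack.

```bash
cat > rings.py <<'E'
from h import *
P={4:(.548,.0664),2:(.5389,-.025),3:(.5287,-.1154),1:(.5208,-.2075)}; ro={1:.0235,2:.0295,3:.0355,4:.0415}
for n,f in(("top","t3"),("side","s3")):
    g=cv2.cvtColor(cv2.imread(f"pics/{f}.png"),cv2.COLOR_BGR2GRAY).astype(np.uint8)
    bh=cv2.morphologyEx(g,cv2.MORPH_BLACKHAT,np.ones((11,11)))
    for k,(x,y) in P.items():
        pts=[]
        vs,us=np.where(bh>40)
        for u,v in zip(us,vs):
            p=onz(n,u,v,.010) if abs(u-320)<300 else None
            if p is not None and abs(np.hypot(p[0]-x,p[1]-y)-ro[k]+.001)<.008: pts.append(p[:2])
        w=np.array(pts)
        for _ in range(4):
            q=np.linalg.lstsq(np.c_[2*w,np.ones(len(w))],(w**2).sum(1),rcond=None)[0]; r=np.sqrt(q[2]+q[0]**2+q[1]**2)
            e=abs(np.hypot(*(w-q[:2]).T)-r); w=w[e<max(.0015,2*e.std())]
        print(n,k,len(w),q[:2].round(4),r.round(4))
E
python3 rings.py
```

```text
Traceback (most recent call last):
  File "rings.py", line 10, in <module>
    p=onz(n,u,v,.010) if abs(u-320)<300 else None
      ~~~^^^^^^^^^^^^
  File "h.py", line 11, in onz
    o,d=ray(n,u,v); return o+d*(z-o[2])/d[2]
        ~~~^^^^^^^
  File "h.py", line 7, in ray
    K,k1,R,t=cal(n)
             ~~~^^^
  File "h.py", line 4, in cal
    c=get_calibration(n); R=cv2.Rodrigues(np.array(c["rvec"],float))[0]; t=np.array(c["tvec"],float).ravel()
ValueError: time passes only in moves, steps and waits
```

Converted, 7.3 cm / 100 = 0.073, 4 cm / 100 = 0.04, -0.37 rad / 4 = -0.0925.

>>> {"fn": "servo_tool", "kwargs": {
  "moves": [
    [0, 0.02, 0, -0.03],
    [0, 0.04, 0, -0.06],
    [-0.005, 0.073, 0, -0.0925],
    [-0.005, 0.073, 0, -0.0925],
    [-0.005, 0.073, 0, -0.0925]
  ]
}}

```text
time: 8.48
ee_pos: [0.5984, 0.2979, 0.2631]
tcp_rot: [-180.0, 0.0, 84.7]
wrist_force: [-0.1, -0.8, -0.8]
opening: 0.0595
grasp_force: 0.0
```

```bash
sed -i 's/^def cal/from functools import lru_cache\n@lru_cache\ndef cal/' h.py; python3 rings.py
```

```text
top 4 181 [0.5484 0.0664] 0.04
top 2 125 [ 0.539  -0.0253] 0.028
top 3 155 [ 0.5298 -0.1165] 0.0339
top 1 100 [ 0.5209 -0.2079] 0.0223
side 4 100 [0.5479 0.0667] 0.0398
side 2 82 [ 0.5388 -0.0238] 0.0286
side 3 77 [ 0.5301 -0.115 ] 0.0346
side 1 45 [ 0.5204 -0.2064] 0.0229
```

Converted, -15.1 cm / 100 = -0.151, -14.6 cm / 100 = -0.146.

>>> {"fn": "servo_tool", "kwargs": {
  "moves": [
    [0, 0, -0.03, 0],
    [0, 0, -0.06, 0],
    [0, 0, -0.09, 0],
    [0, 0, -0.11, 0],
    [0, 0, -0.13, 0],
    [0, 0, -0.14, 0],
    [0, 0, -0.146, 0],
    [0, 0, -0.151, 0],
    [0, 0, -0.151, 0],
    [0, 0, -0.151, 0]
  ]
}}

```text
time: 9.32
ee_pos: [0.5991, 0.2972, 0.1137]
tcp_rot: [179.9, -0.0, 84.4]
wrist_force: [0.1, -0.3, 1.0]
opening: 0.0599
grasp_force: 0.0
```

>>> {"fn": "servo_tool", "kwargs": {
  "moves": [
    [0, 0, 0, 0],
    [0, 0, 0, 0],
    [0, 0, 0, 0],
    [0, 0, 0, 0],
    [0, 0, 0, 0],
    [0, 0, 0, 0],
    [0, 0, 0, 0]
  ],
  "claw": 1,
  "force": 20
}}

```text
time: 9.9
ee_pos: [0.599, 0.2974, 0.1133]
tcp_rot: [179.9, -0.0, 84.4]
wrist_force: [0.8, -0.1, 5.5]
opening: 0.0249
grasp_force: 20.7
```

Converted, -46 cm / 100 = -0.46, -7.8 cm / 100 = -0.078.

>>> {"fn": "servo_tool", "kwargs": {
  "moves": [
    [0, 0, 0.003, 0],
    [0, 0, 0.01, 0],
    [0, 0, 0.025, 0],
    [0, 0, 0.05, 0],
    [0, 0, 0.08, 0],
    [-0.01, -0.02, 0.1, 0],
    [-0.02, -0.05, 0.1, 0],
    [-0.03, -0.085, 0.1, 0],
    [-0.04, -0.12, 0.1, 0],
    [-0.05, -0.155, 0.1, 0],
    [-0.06, -0.19, 0.1, 0],
    [-0.07, -0.225, 0.1, 0],
    [-0.078, -0.26, 0.1, 0],
    [-0.078, -0.295, 0.1, 0],
    [-0.078, -0.33, 0.1, 0],
    [-0.078, -0.365, 0.1, 0],
    [-0.078, -0.4, 0.1, 0],
    [-0.078, -0.43, 0.1, 0],
    [-0.078, -0.45, 0.1, 0],
    [-0.078, -0.46, 0.1, 0]
  ]
}}

```text
time: 11.57
ee_pos: [0.5201, -0.1651, 0.2126]
tcp_rot: [-180.0, 0.0, 84.3]
wrist_force: [-0.2, 1.0, -0.7]
opening: 0.0248
grasp_force: 20.3
```

Converted, -18.5 cm / 100 = -0.185, -4.2 cm / 100 = -0.042.

>>> {"fn": "servo_tool", "kwargs": {
  "moves": [
    [0, -0.02, 0, 0],
    [0, -0.035, 0, 0],
    [0.0005, -0.042, -0.01, 0],
    [0.0005, -0.042, -0.04, 0],
    [0.0005, -0.042, -0.07, 0],
    [0.0005, -0.042, -0.1, 0],
    [0.0005, -0.042, -0.13, 0],
    [0.0005, -0.042, -0.15, 0],
    [0.0005, -0.042, -0.165, 0],
    [0.0005, -0.042, -0.175, 0],
    [0.0005, -0.042, -0.185, 0],
    [0.0005, -0.042, -0.185, 0]
  ]
}}

```text
time: 12.57
ee_pos: [0.5203, -0.2039, 0.0257]
tcp_rot: [-179.9, -0.0, 84.4]
wrist_force: [-0.2, 0.1, -0.2]
opening: 0.0249
grasp_force: 20.3
```

Run:
```python
from h import *
s=snap("side","s4"); t=snap("top","t4"); print(get_obs()["ee_pos"])
o=np.zeros((480,800,3),np.uint8)
o[:400,:400]=cv2.resize(s[140:240,350:450],None,fx=4,fy=4,interpolation=2); o[:,410:730]=cv2.resize(s[290:410,220:300],None,fx=4,fy=4,interpolation=2); cv2.imwrite("pics/m4.png",o)
```

```text
[ 0.52131565 -0.20455837  0.02796739]
```

View pics/m4.png

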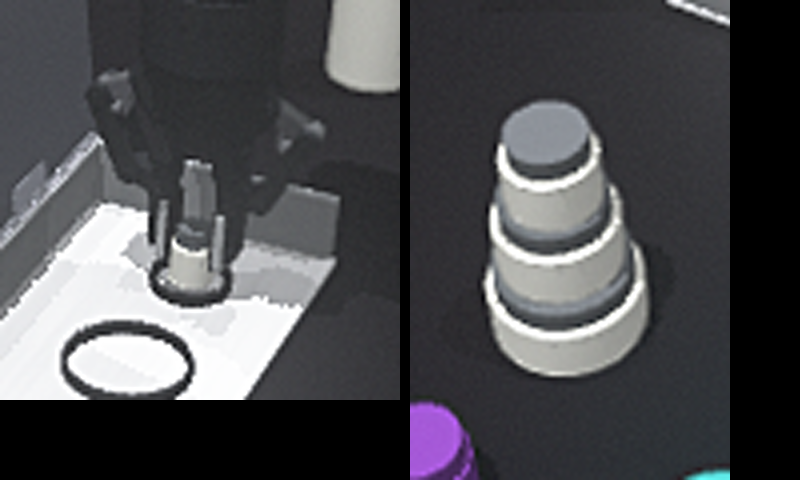

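Jar_1 hangs upright inside the ring_1 bore, and the remaining stack is intact, with the jar_2 lid at about side (248,323). Now I lower the last centimetre and release.

Converted, -1.1 cm / 100 = -0.011, -0.25 cm / 100 = -0.0025.

>>> {"fn": "servo_tool", "kwargs": {
  "moves": [
    [0, -0.0025, -0.003, 0],
    [0, -0.0025, -0.006, 0],
    [0, -0.0025, -0.009, 0],
    [0, -0.0025, -0.011, 0],
    [0, -0.0025, -0.011, 0]
  ]
}}

```text
time: 13.08
ee_pos: [0.5213, -0.2075, 0.0173]
tcp_rot: [180.0, 0.0, 84.4]
wrist_force: [-1.5, -0.4, 4.3]
opening: 0.0248
grasp_force: 20.7
```

Converted, 37.5 cm / 100 = 0.375, 34 cm / 100 = 0.34.

>>> {"fn": "servo_tool", "kwargs": {
  "moves": [
    [0, 0, 0, 0],
    [0, 0, 0, 0],
    [0, 0, 0, 0],
    [0, 0, 0, 0],
    [0, 0, 0.01, 0],
    [0, 0, 0.03, 0],
    [0, 0, 0.06, 0],
    [0, 0, 0.09, 0],
    [0, 0, 0.12, 0],
    [0.01, 0.03, 0.13, 0],
    [0.02, 0.06, 0.13, 0],
    [0.03, 0.095, 0.13, 0],
    [0.04, 0.13, 0.13, 0],
    [0.05, 0.165, 0.13, 0],
    [0.06, 0.2, 0.13, 0],
    [0.07, 0.235, 0.13, 0],
    [0.07, 0.27, 0.13, 0],
    [0.07, 0.305, 0.13, 0],
    [0.07, 0.34, 0.13, 0],
    [0.07, 0.375, 0.13, 0]
  ],
  "claw": 0.35
}}

```text
time: 14.75
ee_pos: [0.5909, 0.1695, 0.1474]
tcp_rot: [180.0, -0.0, 84.4]
wrist_force: [0.7, 0.3, 0.4]
opening: 0.0555
grasp_force: 0.0
```

```bash
cat > st.py <<'E'
from h import *
import sys
# usage: st.py tag ztop ; lid (grey) centre of top jar in stack: both views
tag,z=sys.argv[1],float(sys.argv[2]); r=float(sys.argv[3])
s=snap("side","s"+tag); t=snap("top","t"+tag)
print(get_obs()["ee_pos"])
for n,im in(("side",s),("top",t)):
    u,v=proj(n,[.598,.298,z])[0]; g=cv2.cvtColor(im,cv2.COLOR_BGR2GRAY).astype(int)
    K,k1,R,tt=cal(n); px=K[0,0]*r/np.linalg.norm(np.array([.598,.298,z])+R.T@tt)
    yy,xx=np.mgrid[:480,:640]; roi=np.hypot(xx-u,yy-v)<px+5
    c0=np.median(g[int(v)-2:int(v)+3,int(u)-2:int(u)+3]); m=(roi&(abs(g-c0)<14)).astype(np.uint8)
    m=cv2.morphologyEx(m,cv2.MORPH_OPEN,np.ones((3,3)))
    nn,l,ss,cc=cv2.connectedComponentsWithStats(m); i=l[int(v),int(u)] or 1+np.argmax(ss[1:,4])
    print(n,(u,v),c0,ss[i],"exp area",np.pi*px*px,onz(n,*cc[i],z).round(4))
E
python3 st.py 5 .102 .016
```

```text
[0.59065343 0.17222798 0.14695886]
side (np.float64(255.8469726202194), np.float64(321.57307948956543)) 145.0 [244 316  20  15 242] exp area 360.0850507662017 [0.6003 0.3016 0.102 ]
top (np.float64(185.13004193659083), np.float64(213.19957618893295)) 236.0 [172 201  17  26 304] exp area 220.15380648638353 [0.5954 0.3075 0.102 ]
```

Run:
```python
from h import *
t=cv2.imread("pics/t5.png"); s=cv2.imread("pics/s5.png")
o=np.zeros((480,800,3),np.uint8)
o[:480,:320]=cv2.resize(s[290:410,220:300],None,fx=4,fy=4,interpolation=2); o[:240,330:730]=cv2.resize(t[190:250,150:250],None,fx=4,fy=4,interpolation=2)
o[245:475,330:630]=cv2.resize(s[180:295,340:490],None,fx=2,fy=2); cv2.imwrite("pics/m5.png",o)
```

```text
(no output)
```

View pics/m5.png

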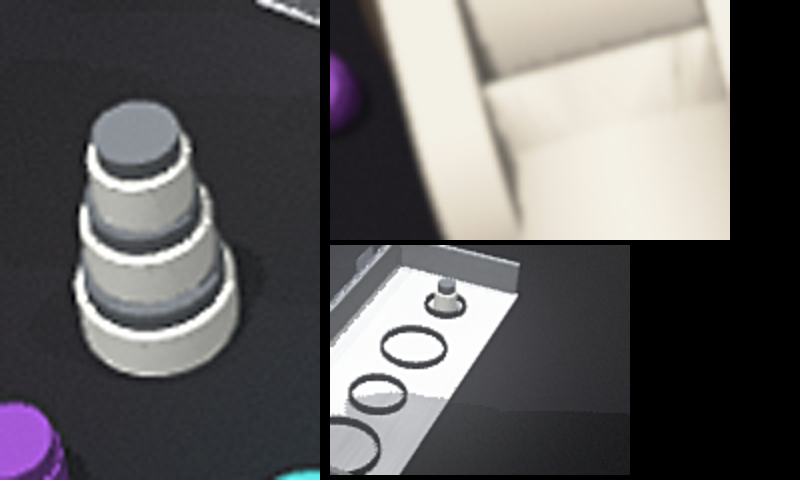

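Jar_1 stands in ring_1. The arm blocks the top view here, so I use the earlier top picture t4 and the side lid centre (254.2,322.9).

Run:
```python
from h import *
t=cv2.imread("pics/t4.png"); g=cv2.cvtColor(t,cv2.COLOR_BGR2GRAY).astype(int)
print(onz("side",254.0,322.9,.102))
x0,y0=160,195;m=np.zeros(g.shape,np.uint8); sub=g[y0:245,x0:222]; print(g[213,178:192],g[205:222,185])
hsv=cv2.cvtColor(t,cv2.COLOR_BGR2HSV)
m=((g>105)&(g<175)).astype(np.uint8); m[:y0]=0;m[245:]=0;m[:,:x0]=0;m[:,222:]=0
m=cv2.morphologyEx(m,cv2.MORPH_OPEN,np.ones((5,5)))
n,l,s,c=cv2.connectedComponentsWithStats(m); print(s[1:],c[1:])
for i in range(1,n): print(onz("top",*c[i],.102))
```

```text
[0.59922539 0.3013874  0.102     ]
[147 148 147 148 148 149 149 149 149 149 149 149 148 142] [161 150 148 148 148 148 149 149 149 149 149 149 149 148 142 138 150]
[[176 205  21  19 300]
 [201 209   5   5  25]] [[186.28 213.51]
 [203.   211.  ]]
[0.59746947 0.29579543 0.102     ]
[0.60303939 0.264405   0.102     ]
```

Converted, 12.75 cm / 100 = 0.1275, -6.85 cm / 100 = -0.0685.

>>> {"fn": "servo_tool", "kwargs": {
  "moves": [
    [0.003, 0.035, 0, 0],
    [0.005, 0.07, 0, 0],
    [0.008, 0.1, 0, 0],
    [0.008, 0.12, 0, 0],
    [0.008, 0.1275, 0, 0],
    [0.008, 0.1275, 0, 0],
    [0.008, 0.1275, -0.015, 0],
    [0.008, 0.1275, -0.035, 0],
    [0.008, 0.1275, -0.05, 0],
    [0.008, 0.1275, -0.062, 0],
    [0.008, 0.1275, -0.0685, 0],
    [0.008, 0.1275, -0.0685, 0],
    [0.008, 0.1275, -0.0685, 0]
  ],
  "claw": 0.2
}}

```text
time: 15.93
ee_pos: [0.5993, 0.2947, 0.0787]
tcp_rot: [180.0, -0.0, 84.4]
wrist_force: [-0.3, 0.0, 1.2]
opening: 0.0682
grasp_force: 0.0
```

>>> {"fn": "servo_tool", "kwargs": {
  "moves": [
    [0, 0, 0, 0],
    [0, 0, 0, 0],
    [0, 0, 0, 0],
    [0, 0, 0, 0],
    [0, 0, 0, 0],
    [0, 0, 0, 0],
    [0, 0, 0, 0]
  ],
  "claw": 1
}}

```text
time: 16.52
ee_pos: [0.5996, 0.2954, 0.0793]
tcp_rot: [179.9, -0.0, 84.4]
wrist_force: [0.2, -1.4, 7.1]
opening: 0.037
grasp_force: 19.9
```

Converted, -32.4 cm / 100 = -0.324, -6.05 cm / 100 = -0.0605.

>>> {"fn": "servo_tool", "kwargs": {
  "moves": [
    [0, 0, 0.003, 0],
    [0, 0, 0.01, 0],
    [0, 0, 0.025, 0],
    [0, 0, 0.05, 0],
    [0, 0, 0.08, 0],
    [-0.005, -0.02, 0.1, 0],
    [-0.01, -0.05, 0.1, 0],
    [-0.02, -0.085, 0.1, 0],
    [-0.03, -0.12, 0.1, 0],
    [-0.04, -0.155, 0.1, 0],
    [-0.05, -0.19, 0.1, 0],
    [-0.06, -0.225, 0.1, 0],
    [-0.0605, -0.26, 0.1, 0],
    [-0.0605, -0.29, 0.1, 0],
    [-0.0605, -0.31, 0.1, 0],
    [-0.0605, -0.324, 0.1, 0],
    [-0.0605, -0.324, 0.1, 0],
    [-0.0605, -0.324, 0.08, 0],
    [-0.0605, -0.324, 0.05, 0],
    [-0.0605, -0.324, 0.02, 0]
  ]
}}

```text
time: 18.18
ee_pos: [0.5393, -0.0282, 0.0982]
tcp_rot: [179.9, -0.0, 84.4]
wrist_force: [-0.3, -0.4, -0.7]
opening: 0.0369
grasp_force: 20.3
```

Descend: from command +2 to -6.2, so -8.2. I stop 10 mm above the floor and look.

>>> {"fn": "servo_tool", "kwargs": {
  "moves": [
    [0, 0, -0.02, 0],
    [0, 0, -0.04, 0],
    [0, 0, -0.055, 0],
    [0, 0, -0.065, 0],
    [0, 0, -0.072, 0],
    [0, 0, -0.072, 0]
  ]
}}

```text
time: 18.68
ee_pos: [0.5381, -0.0283, 0.0251]
tcp_rot: [-179.9, -0.0, 84.4]
wrist_force: [-0.1, 0.1, -0.5]
opening: 0.0369
grasp_force: 20.3
```

Run:
```python
from h import *
s=snap("side","s6"); t=snap("top","t6"); print(get_obs()["ee_pos"])
o=np.zeros((480,800,3),np.uint8)
o[:400,:400]=cv2.resize(s[180:280,330:430],None,fx=4,fy=4,interpolation=2); o[:,410:730]=cv2.resize(s[290:410,220:300],None,fx=4,fy=4,interpolation=2); cv2.imwrite("pics/m6.png",o)
g=cv2.cvtColor(t,cv2.COLOR_BGR2GRAY).astype(int); print(g[215,160:220]); print(g[190:245,188])
```

```text
[ 0.53896277 -0.02854358  0.02681166]
[ 26  30  33  31  32  32  32  32  32  32  33  31  33  33  42  81 127 152
 153 150 149 150 150 150 150 150 150 150 150 150 150 150 150 150 150 150
 149 148 137 136 155 151 125 101 111 140 139 110  70  39  27  29  32  32
  33  32  32  32  32  32]
[ 32  32  32  32  33  32  31  32  28  29  47  96 148 167 159 151 149 149
 150 150 150 150 149 150 150 150 150 150 150 150 150 150 150 148 147 166
 193 179 139 130 165 195 175 115  57  33  31  31  32  33  33  33  33  33
  32]
```

View pics/m6.png

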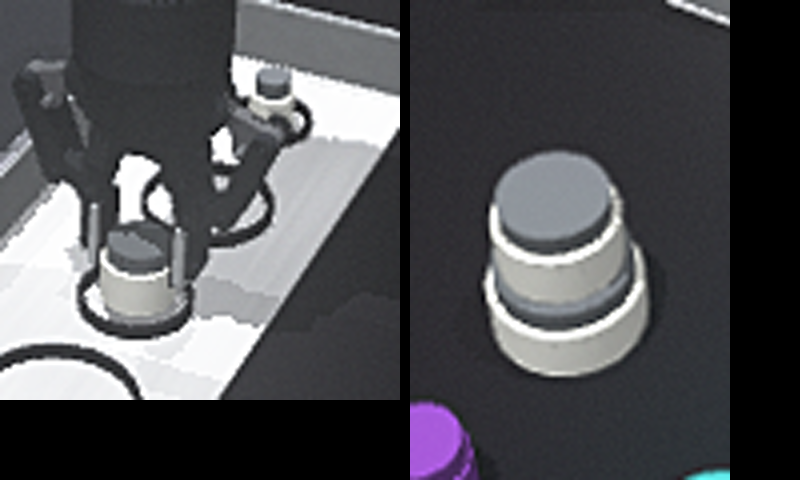

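Jar_2 is upright inside ring_2, about 10 mm above the floor. The jar_3 lid centre is at about top (187.7,214.2) and side (255.7,338.9).

Converted, -1 cm / 100 = -0.01, -0.8 cm / 100 = -0.008.

>>> {"fn": "servo_tool", "kwargs": {
  "moves": [
    [0, 0, -0.004, 0],
    [0, 0, -0.008, 0],
    [0, 0, -0.01, 0],
    [0, 0, -0.01, 0]
  ]
}}

```text
time: 19.12
ee_pos: [0.5391, -0.0288, 0.0173]
tcp_rot: [179.9, -0.0, 84.4]
wrist_force: [-3.1, 0.6, 8.7]
opening: 0.0369
grasp_force: 20.9
```

Run:
```python
from h import *
print(onz("top",187.7,214.2,.068),onz("side",255.7,338.9,.068),two(187.7,214.2,255.7,338.9), get_obs()["ee_pos"])
```

```text
[0.60018611 0.29977689 0.068     ] [0.59987587 0.30205818 0.068     ] (array([0.60071772, 0.30033342, 0.06584003]), np.float64(0.0006071608309413206)) [ 0.53907631 -0.02878765  0.01726809]
```

Converted, 26 cm / 100 = 0.26, 25 cm / 100 = 0.25.

>>> {"fn": "servo_tool", "kwargs": {
  "moves": [
    [0, 0, 0, 0],
    [0, 0, 0, 0],
    [0, 0, 0, 0],
    [0, 0, 0, 0],
    [0, 0, 0.01, 0],
    [0, 0, 0.03, 0],
    [0, 0, 0.06, 0],
    [0, 0, 0.09, 0],
    [0, 0, 0.12, 0],
    [0.01, 0.03, 0.13, 0],
    [0.02, 0.06, 0.13, 0],
    [0.03, 0.095, 0.13, 0],
    [0.04, 0.13, 0.13, 0],
    [0.05, 0.165, 0.13, 0],
    [0.06, 0.2, 0.13, 0],
    [0.06, 0.235, 0.13, 0],
    [0.06, 0.25, 0.13, 0],
    [0.06, 0.26, 0.13, 0],
    [0.06, 0.26, 0.13, 0]
  ],
  "claw": 0.25
}}

```text
time: 20.7
ee_pos: [0.5983, 0.2326, 0.1462]
tcp_rot: [-180.0, -0.0, 84.5]
wrist_force: [0.4, -1.1, -0.0]
opening: 0.0639
grasp_force: 0.0
```

Converted, -10.4 cm / 100 = -0.104, 6.8 cm / 100 = 0.068.

>>> {"fn": "servo_tool", "kwargs": {
  "moves": [
    [0.001, 0.03, 0, 0],
    [0.0018, 0.055, 0, 0],
    [0.0018, 0.068, 0, 0],
    [0.0018, 0.068, 0, 0],
    [0.0018, 0.068, -0.025, 0],
    [0.0018, 0.068, -0.05, 0],
    [0.0018, 0.068, -0.07, 0],
    [0.0018, 0.068, -0.085, 0],
    [0.0018, 0.068, -0.096, 0],
    [0.0018, 0.068, -0.104, 0],
    [0.0018, 0.068, -0.104, 0],
    [0.0018, 0.068, -0.104, 0]
  ],
  "claw": 0.1
}}

```text
time: 21.7
ee_pos: [0.6006, 0.2987, 0.0427]
tcp_rot: [180.0, -0.0, 84.4]
wrist_force: [-0.2, 0.1, 1.0]
opening: 0.0769
grasp_force: 0.0
```

>>> {"fn": "servo_tool", "kwargs": {
  "moves": [
    [0, 0, 0, 0],
    [0, 0, 0, 0],
    [0, 0, 0, 0],
    [0, 0, 0, 0],
    [0, 0, 0, 0],
    [0, 0, 0, 0],
    [0, 0, 0, 0]
  ],
  "claw": 1
}}

```text
time: 22.28
ee_pos: [0.601, 0.2995, 0.0435]
tcp_rot: [179.9, -0.1, 84.4]
wrist_force: [0.1, -1.3, 5.7]
opening: 0.0489
grasp_force: 20.5
```

Converted, -41.5 cm / 100 = -0.415, -7.1 cm / 100 = -0.071.

>>> {"fn": "servo_tool", "kwargs": {
  "moves": [
    [0, 0, 0.003, 0],
    [0, 0, 0.01, 0],
    [0, 0, 0.025, 0],
    [0, 0, 0.05, 0],
    [0, 0, 0.08, 0],
    [0, 0, 0.11, 0],
    [-0.005, -0.02, 0.13, 0],
    [-0.01, -0.05, 0.14, 0],
    [-0.02, -0.085, 0.14, 0],
    [-0.03, -0.12, 0.14, 0],
    [-0.04, -0.155, 0.14, 0],
    [-0.05, -0.19, 0.14, 0],
    [-0.06, -0.225, 0.14, 0],
    [-0.071, -0.26, 0.14, 0],
    [-0.071, -0.295, 0.14, 0],
    [-0.071, -0.33, 0.14, 0],
    [-0.071, -0.365, 0.14, 0],
    [-0.071, -0.395, 0.14, 0],
    [-0.071, -0.415, 0.14, 0],
    [-0.071, -0.415, 0.14, 0]
  ]
}}

```text
time: 23.95
ee_pos: [0.5291, -0.1191, 0.1824]
tcp_rot: [180.0, 0.0, 84.2]
wrist_force: [-0.6, 0.3, -0.2]
opening: 0.0491
grasp_force: 21.1
```

Converted, -15.8 cm / 100 = -0.158, -15.5 cm / 100 = -0.155.

>>> {"fn": "servo_tool", "kwargs": {
  "moves": [
    [0, 0, -0.02, 0],
    [0, 0, -0.05, 0],
    [0, 0, -0.08, 0],
    [0, 0, -0.11, 0],
    [0, 0, -0.13, 0],
    [0, 0, -0.145, 0],
    [0, 0, -0.155, 0],
    [0, 0, -0.158, 0],
    [0, 0, -0.158, 0]
  ]
}}

```text
time: 24.7
ee_pos: [0.5293, -0.1155, 0.024]
tcp_rot: [-180.0, -0.0, 84.4]
wrist_force: [0.5, -0.5, -1.5]
opening: 0.0487
grasp_force: 21.1
```

Run:
```python
from h import *
s=snap("side","s7"); t=snap("top","t7"); print(get_obs()["ee_pos"])
o=np.zeros((480,800,3),np.uint8)
o[:400,:400]=cv2.resize(s[160:260,340:440],None,fx=4,fy=4,interpolation=2); o[:,410:730]=cv2.resize(s[290:410,220:300],None,fx=4,fy=4,interpolation=2); cv2.imwrite("pics/m7.png",o)
m=np.zeros((480,640),np.uint8); g=cv2.cvtColor(t,cv2.COLOR_BGR2GRAY); m[190:250,160:230]=g[190:250,160:230]>90
c=max(cv2.findContours(m,0,1)[0],key=cv2.contourArea); e=cv2.fitEllipse(c); print(e,onz("top",*e[0],.024))
```

```text
[ 0.53004415 -0.11574241  0.02527842]
((191.47418212890625, 217.2898406982422), (31.23536491394043, 32.35441207885742), 29.927919387817383) [0.59926564 0.30057869 0.024     ]
```

View pics/m7.png

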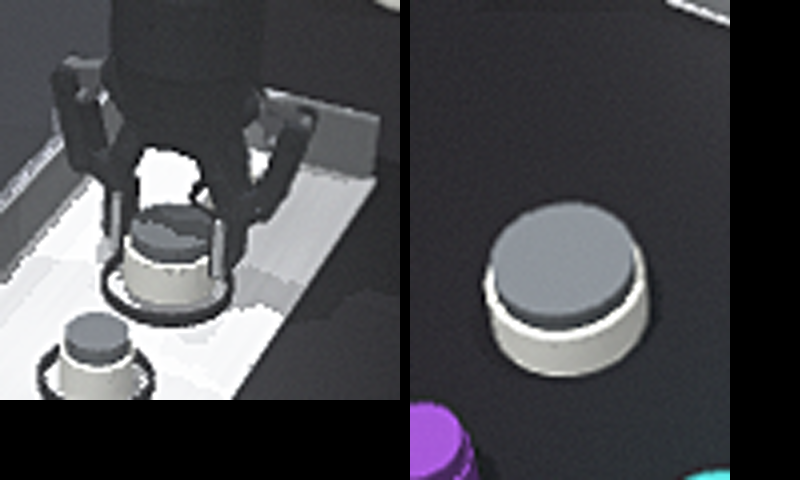

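Jar_3 is upright inside the ring_3 bore. Jar_4 remains at about (0.5995, 0.301), and jar_2 sits in ring_2.

Converted, -1 cm / 100 = -0.01, -0.8 cm / 100 = -0.008.

>>> {"fn": "servo_tool", "kwargs": {
  "moves": [
    [0, 0, -0.004, 0],
    [0, 0, -0.008, 0],
    [0, 0, -0.01, 0],
    [0, 0, -0.01, 0]
  ]
}}

```text
time: 25.13
ee_pos: [0.5299, -0.1159, 0.0155]
tcp_rot: [179.9, 0.0, 84.4]
wrist_force: [-2.5, 0.6, 9.1]
opening: 0.0491
grasp_force: 21.9
```

>>> {"fn": "servo_tool", "kwargs": {
  "moves": [
    [0, 0, 0, 0],
    [0, 0, 0, 0],
    [0, 0, 0, 0],
    [0, 0, 0, 0],
    [0, 0, 0.01, 0],
    [0, 0, 0.03, 0],
    [0, 0, 0.06, 0],
    [0, 0, 0.09, 0],
    [0, 0, 0.11, 0],
    [0.01, 0.03, 0.11, 0],
    [0.02, 0.06, 0.11, 0],
    [0.03, 0.095, 0.11, 0],
    [0.04, 0.13, 0.11, 0],
    [0.05, 0.165, 0.11, 0],
    [0.06, 0.2, 0.11, 0],
    [0.07, 0.235, 0.11, 0],
    [0.07, 0.27, 0.11, 0],
    [0.07, 0.305, 0.11, 0],
    [0.07, 0.33, 0.11, 0],
    [0.07, 0.34, 0.11, 0]
  ],
  "claw": 0.2
}}

```text
time: 26.8
ee_pos: [0.599, 0.2276, 0.1244]
tcp_rot: [-180.0, -0.0, 84.5]
wrist_force: [-0.1, -0.9, -0.4]
opening: 0.0685
grasp_force: 0.0
```

>>> {"fn": "servo_tool", "kwargs": {
  "moves": [
    [0, 0, 0, 0],
    [0, 0, 0, 0],
    [0, 0, 0, 0]
  ],
  "claw": 0
}}

```text
time: 27.05
ee_pos: [0.5995, 0.223, 0.1244]
tcp_rot: [180.0, 0.0, 84.3]
wrist_force: [-0.1, -0.2, -0.2]
opening: 0.0856
grasp_force: 0.0
```

Converted, -11.8 cm / 100 = -0.118, 7.7 cm / 100 = 0.077.

>>> {"fn": "servo_tool", "kwargs": {
  "moves": [
    [0, 0.03, 0, 0],
    [0, 0.06, 0, 0],
    [0, 0.077, 0, 0],
    [0, 0.077, 0, 0],
    [0, 0.077, -0.03, 0],
    [0, 0.077, -0.06, 0],
    [0, 0.077, -0.085, 0],
    [0, 0.077, -0.1, 0],
    [0, 0.077, -0.11, 0],
    [0, 0.077, -0.118, 0],
    [0, 0.077, -0.118, 0],
    [0, 0.077, -0.118, 0]
  ]
}}

```text
time: 28.05
ee_pos: [0.5998, 0.3008, 0.0068]
tcp_rot: [180.0, -0.0, 84.4]
wrist_force: [-0.5, -0.4, 0.2]
opening: 0.0853
grasp_force: 0.0
```

>>> {"fn": "servo_tool", "kwargs": {
  "moves": [
    [0, 0, 0, 0],
    [0, 0, 0, 0],
    [0, 0, 0, 0],
    [0, 0, 0, 0],
    [0, 0, 0, 0],
    [0, 0, 0, 0]
  ],
  "claw": 1
}}

```text
time: 28.55
ee_pos: [0.6001, 0.3015, 0.0077]
tcp_rot: [179.9, -0.1, 84.4]
wrist_force: [-0.2, -1.9, 5.7]
opening: 0.0612
grasp_force: 21.3
```

Converted, -23.5 cm / 100 = -0.235, -5.2 cm / 100 = -0.052.

>>> {"fn": "servo_tool", "kwargs": {
  "moves": [
    [0, 0, 0.003, 0],
    [0, 0, 0.01, 0],
    [0, 0, 0.025, 0],
    [0, 0, 0.05, 0],
    [0, 0, 0.08, 0],
    [0, 0, 0.11, 0],
    [-0.005, -0.02, 0.12, 0],
    [-0.01, -0.05, 0.12, 0],
    [-0.02, -0.085, 0.12, 0],
    [-0.03, -0.12, 0.12, 0],
    [-0.04, -0.155, 0.12, 0],
    [-0.05, -0.19, 0.12, 0],
    [-0.052, -0.22, 0.12, 0],
    [-0.052, -0.235, 0.12, 0],
    [-0.052, -0.235, 0.12, 0],
    [-0.052, -0.235, 0.1, 0],
    [-0.052, -0.235, 0.07, 0],
    [-0.052, -0.235, 0.04, 0],
    [-0.052, -0.235, 0.02, 0],
    [-0.052, -0.235, 0.018, 0]
  ]
}}

```text
time: 30.22
ee_pos: [0.5449, 0.0667, 0.02]
tcp_rot: [-179.6, 0.1, 84.4]
wrist_force: [-1.8, -0.4, -2.3]
opening: 0.0611
grasp_force: 22.6
```

Run:
```python
from h import *
s=snap("side","s8"); print(get_obs()["ee_pos"])
cv2.imwrite("pics/m8.png",cv2.resize(s[150:350,250:450],None,fx=3,fy=3,interpolation=2))
```

```text
[0.54580436 0.06676003 0.02200403]
```

View pics/m8.png

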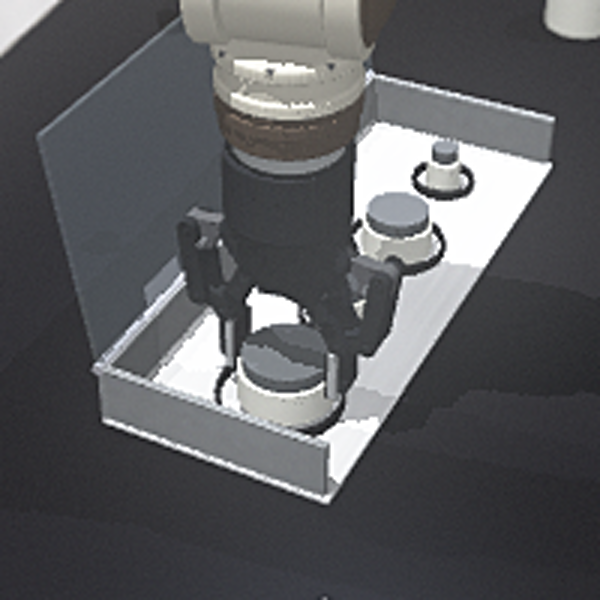

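Jar_4 is upright over the ring_4 bore; the others are placed and the cover is open. Lower with a slight x correction, then release and retreat. I'll release by opening to about 74 mm, since the walls are clear along x.

Converted, -1.2 cm / 100 = -0.012, -0.8 cm / 100 = -0.008.

>>> {"fn": "servo_tool", "kwargs": {
  "moves": [
    [0.0015, 0, 0, 0],
    [0.0015, 0, -0.004, 0],
    [0.0015, 0, -0.008, 0],
    [0.0015, 0, -0.012, 0],
    [0.0015, 0, -0.012, 0]
  ]
}}

```text
time: 30.68
ee_pos: [0.5498, 0.0664, 0.013]
tcp_rot: [179.9, -0.0, 84.4]
wrist_force: [1.5, 0.7, 1.3]
opening: 0.061
grasp_force: 23.8
```

Converted, 27 cm / 100 = 0.27, 1.5 cm / 100 = 0.015.

>>> {"fn": "servo_tool", "kwargs": {
  "moves": [
    [0, 0, 0, 0],
    [0, 0, 0, 0],
    [0, 0, 0, 0],
    [0, 0, 0, 0],
    [0, 0, 0.005, 0],
    [0, 0, 0.015, 0],
    [0, 0, 0.03, 0],
    [0, 0, 0.06, 0],
    [0, 0, 0.09, 0],
    [0, 0, 0.12, 0],
    [-0.03, 0.03, 0.14, 0],
    [-0.06, 0.06, 0.14, 0],
    [-0.09, 0.09, 0.14, 0],
    [-0.12, 0.12, 0.14, 0],
    [-0.15, 0.15, 0.14, 0],
    [-0.18, 0.18, 0.14, 0],
    [-0.2, 0.21, 0.14, 0],
    [-0.2, 0.24, 0.14, 0],
    [-0.2, 0.27, 0.14, 0],
    [-0.2, 0.27, 0.14, 0]
  ],
  "claw": 0.12
}}

```text
time: 32.35
ee_pos: [0.3482, 0.3403, 0.1529]
tcp_rot: [180.0, -0.1, 84.6]
wrist_force: [-0.6, 0.1, -0.6]
opening: 0.0751
grasp_force: 0.0
```

Run:
```python
from h import *
s=snap("side","s9"); t=snap("top","t9"); print(get_obs()["ee_pos"])
o=np.zeros((600,800,3),np.uint8)
o[:,:400]=cv2.resize(s[100:340,270:430],(400,600),interpolation=2); o[:320,400:]=cv2.resize(t[170:330,260:500],(400,267),interpolation=2) if 0 else cv2.resize(t[175:335,270:470],(400,320),interpolation=2); cv2.imwrite("pics/m9.png",o)
```

```text
[0.34848392 0.33694548 0.15264432]
```

View pics/m9.png

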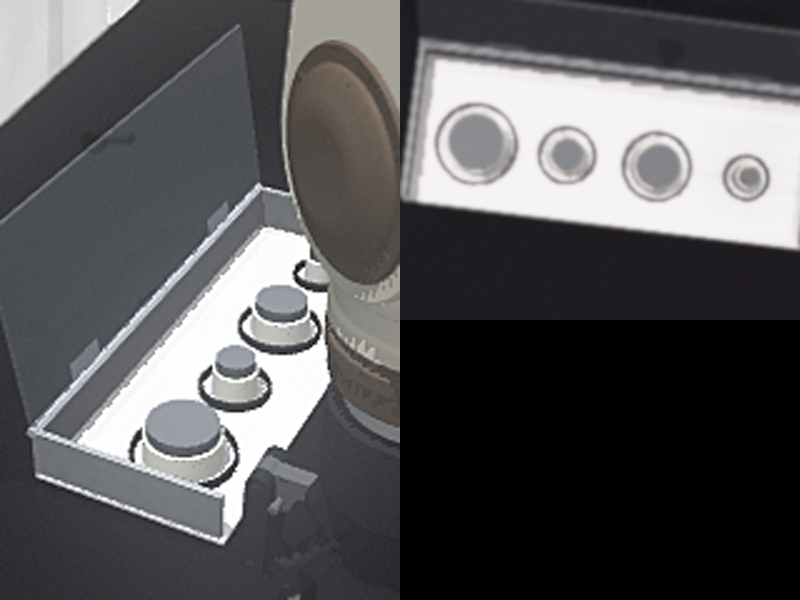

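All four jars sit flat and roughly centred in their own rings (in the top crop at about (477,143), (567,155), (657,166) and (746,177)). The cover is open and the arm is clear.

```bash
python3 -c "
from workcell import *
print(job_done())"
```

```text
the job is handed in; nothing more can be done
None
```

The cover is open and leaning back, and all four jars stand upright in their own rings; the job was handed in at about 32 s of the 144 s allowed.

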